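Ready the kitchenette tap before the water comes back on

TASK

The water to this half-fitted kitchenette is about to be turned back on. Push the small lever on top of the tap clockwise (seen from above) as far as it goes, so that it is fully shut, and push the tap's long spout round until its outlet hangs over the middle of the round white tub. Lift nothing: leave the tub and everything else standing where it is.

Things in the scene. Friction and masses are not known exactly. Their poses are not given: they have to be found in the camera images.
- tap: Steel kitchen tap fixed on the worktop: round pillar 48 mm in diameter (51 mm where the spout turns), foot 68 mm, 256 mm high in all. Origin on the pillar's axis at worktop height; z is up and its -x is the tap's front, towards the robot within 0.25 rad. Spout and lever both turn about this vertical axis.
- spout (a joint): Spout angle, rad, -1.75 to 1.75, counterclockwise from above positive: 0 = along the tap's -x (front), 1.57 = along its -y. The spout is a straight level pipe 22 mm in diameter, centreline 185 mm above the worktop, from the pillar to the outlet. Friction 0.3 N m; it stays where it is left. Push its side 100 to 185 mm from the axis. It starts about in front, between tub and case.
- outlet (a point): The spout's outlet: centre of the lower face of the nozzle (28 mm in diameter) that hangs at the spout's end, 210 mm from the tap's axis and 160 mm above the worktop.
- lever (a joint): Angle of the tap's lever in rad: 0 = shut, at a hard stop, pointing along the tap's own -x (front); grows counterclockwise seen from above to 1.57 = fully open, pointing along the tap's own -y. Starts well open (0.7 to 1.45). Friction 0.15 N m; it stays where it is left.
- lever_tip (a point): Middle of the outer end of the lever, 80 mm from the tap's axis. The lever is a level steel bar 18 mm wide and 12 mm thick, centred 245 mm above the worktop (39 mm of free air between it and the spout pipe below), on a round hub 44 mm in diameter whose top is at 256 mm.
- tub: Loose round white plastic tub, open at the top: 220 mm across at the rim, 176 mm at the foot, 120 mm high, 5 mm walls, 0.7 kg. Origin at the centre of its underside. It stands to the left or right of the spout, its centre 185 to 235 mm from the tap's axis.
- case: Bystander: closed black rectangular tool case, 150 x 190 x 85 mm high, with a carrying handle on top up to 109 mm; origin at the centre of its underside. It stands on the other side of the spout from the tub.
- bottle: Bystander: spray bottle 68 mm in diameter, 192 mm high, red spray head, behind the tap on its +y side; origin at the centre of its underside.
- alarm: Bystander: white round domed smoke alarm, 100 mm in diameter, 40 mm high, lying in front of the tap; origin at the centre of its underside.
- remote: Bystander: white remote control 46 x 150 x 20 mm lying behind the tap on its -y side; origin at the centre of its underside.

How it is judged:
By the outcome, as a careful person would: the job done as asked, in the order asked, and still so for the second after the job is handed in, with the robot touching nothing.
It also fails if it takes over 51 s, if anything falls off the work surface, if the arm or the gripper's body presses on something with over 40 N, if the wrist force passes 120 N, or if a joint passes its speed limit or range.

ROBOT

A 6-joint arm with a two-finger parallel gripper is mounted at the origin on the work surface. World frame = base frame: x ahead of the robot, y to its left, z up, the work surface at z = 0. Lengths are in mm, angles in rad, forces in N, time in s.
With the tool pointing down it reaches from about 400 to 925 mm from the base axis. Payload 12.5 kg.
Tool frame: the origin (TCP) lies on the centre line of the jaws, within the pads' length; the fingertips stand 14 mm ahead of it and the grasp point (between the pads) lies 5 mm behind it; z points along the fingers, y is the direction in which the jaws open and shut (so a half turn about z gives the same grasp; the last joint's range is limited). The gripper opens to 95 mm and grips with 3 to 60 N. Pads are 20 mm wide; open, the fingers measure 119 mm over their backs; the gripper's body (75 mm by 180 mm) begins 59 mm behind the grasp point.
Start: joints at [1.013, 0.491, 1.559, -0, 1.092, -0.106], TCP at [272.852, 562.314, 228.661] pointing down, gripper open.
Joint ranges: [-3.1, 3.1], [-0.84, 2.19], [0.05, 2.79], [-1.13, 4.28], [0.06, 2.93], [-2.69, 2.69]. Speed limits (rad/s): [2.22, 2.22, 2.79, 3.14, 3.14, 3.14].

INTERFACE

Orientations are given as [roll, pitch, yaw] about the fixed x, y, z axes, in that order (R = Rz(yaw) Ry(pitch) Rx(roll)).
In Python, from cell import * gives the robot as it stands.
- The arm moves only by the tool play_rows, never from a script. Its argument "moves" is a list of rows, each a list of 7 numbers: the shift along the tool's x, y, z in m, then the turn, a rotation vector about the tool's x, y, z in rad, then the opening in per cent of the stroke, from 0 (shut) to 100 (fully open). In form: [[tx, ty, tz, ax, ay, az, claw], ...]. A call has 1 to 8 rows; each row shifts and turns the pose as measured when the row begins, along the tool's axes as they then stand; what a row does not reach is not made up. A row lasts 1/10 s, in which the tool goes at most 50 mm and 8.59 degrees, less where a joint would pass 70% of its speed; a pose out of reach is approached as far as the arm can. A call is refused whole if a number of a shift passes 0.05 or a number of a turn 0.15, either way. A call with a gripper value outside its range is refused whole. The fingers move at their own pace and stop on an object; the grip force is fixed at half the most. Time passes only in rows, so rows that do not move let the fingers close. It gives the time, the measured TCP pose, the force and the opening at its end, in the units of the state.
- state(): the state, without advancing time (a new reading comes with each control period).
- read_camera(name): name is "scene" or "side" or "wrist"; returns a dict with "img" (384x512x3 uint8, red, green, blue), "fx", "fy", "cx", "cy" (pixels), "R" (3x3) and "t" (3): a world point X has camera coordinates R X + t. Camera axes: x right, y down, z forward; pixel columns grow to the right and rows downward; lengths in mm; the calibration is good to about 2 mm. A picture is of the moment at which its call begins. There is no depth.
- job_done(): hands the job in, once; it reports no verdict.
The state is a dict: "t": time; "joints": joint angles; "qvel": joint speeds; "tau": joint torques, N m; "eef_pos": TCP position; "tcp_rot": TCP orientation; "ft_force": force on the tool from outside, world axes, zero at the start; "moment": the same for the moment, N m; "opening": opening from 0.0 (shut) to 1.0 (fully open).
Only numpy, scipy, OpenCV 4.12 (cv2) and the standard library are available. Lean on these libraries where they do the work, as an engineer would, in place of code of your own. Each camera call takes 0.05 s, during which the arm holds its last target.

## Working session

There is one attempt and no reset: what is moved stays moved. The work goes in short steps, Python scripts to look and compute and a tool call to move; the robot and the scene stay as the last step left them, time stands still between calls to the robot, and variables do not carry over. Pictures are saved under pics/ and viewed, and the job is handed in when it is done.

Besides the shell and the picture viewer there is one more tool, called after "Emit:" in YAML: its name, and indented under it one key for each argument. play_rows: Moves the arm, as the interface text tells. Its arguments: {"type":"object","properties":{"moves":{"type":"array"}},"required":["moves"]}

```bash
mkdir -p pics
python3 - <<'E'
from cell import *
import cv2
for n in ["scene","side","wrist"]:
    c=read_camera(n); cv2.imwrite(f"pics/{n}0.png",c["img"][:,:,::-1])
    print(n,c["fx"],c["fy"],c["cx"],c["cy"],c["R"],c["t"])
print(state())
E
```

```text
scene 418.2692468443271 418.2692468443271 254.0714322464777 191.0357600889457 [[ 0.62920194  0.77705806  0.01690266]
 [ 0.6207094  -0.48927658 -0.61264041]
 [-0.46778709  0.39596617 -0.79018101]] [-383.45396898 -260.66080342 1305.18813934]
side 348.7203536422166 348.7203536422166 254.37943710623395 192.53437970919674 [[ 0.965547   -0.2601581  -0.00606196]
 [-0.20746058 -0.75548574 -0.62145105]
 [ 0.1570958   0.60129782 -0.78342954]] [-561.12310703  235.65749211  829.49643444]
wrist 300.6352300778116 300.6352300778116 257.03924340083745 195.05480710127645 [[ 0.4368423   0.89953589 -0.00199643]
 [ 0.85940532 -0.41669608  0.29628849]
 [ 0.26569022 -0.13114709 -0.95509641]] [-624.05872572  -33.41033717  393.67827811]
{'t': 0.15, 'joints': array([ 1.01336868e+00,  4.91375442e-01,  1.55929855e+00, -7.79418435e-06,
        1.09170765e+00, -1.05625227e-01]), 'qvel': array([-0.00168691, -0.00186101, -0.00236333, -0.00192999, -0.00079115,
       -0.00137588]), 'tau': array([ 2.27179524e-03, -6.12893414e+01, -2.58279097e+01,  6.93357107e-02,
        4.73620172e-02, -1.42390895e-04]), 'eef_pos': array([272.77576186, 562.15126184, 228.22810832]), 'tcp_rot': array([-3.14080733e+00, -7.63069592e-05,  2.68979380e+00]), 'ft_force': array([-0.5797031 , -0.33604044, -0.11664484]), 'moment': array([ 0.03313074,  0.04126725, -0.00329742]), 'opening': 1.0017794104229147}
```

View pics/scene0.png

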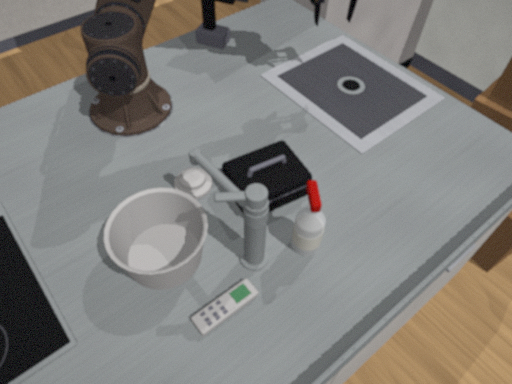

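View pics/side0.png

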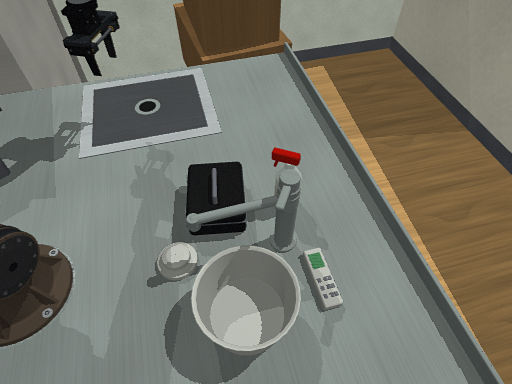

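View pics/wrist0.png

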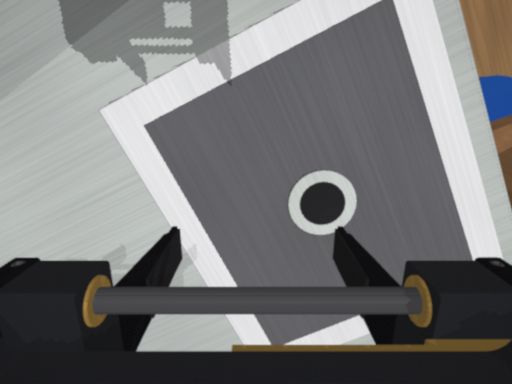

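The tub is on the tap's -y side and the case on its +y side. The lever points toward the tub in scene, at about px (218,197). I'll enlarge this area to measure.

```bash
cat > h.py <<'E'
import numpy as np, cv2
from cell import *
def ray(c,u,v):
    d=c["R"].T@np.array([(u-c["cx"])/c["fx"],(v-c["cy"])/c["fy"],1.]); o=-c["R"].T@c["t"]; return o,d
def onz(c,u,v,z):
    o,d=ray(c,u,v); return (o+d*(z-o[2])/d[2])
def px(c,X):
    p=np.asarray(c["R"])@np.asarray(X,float)+c["t"]; return np.array([c["fx"]*p[0]/p[2]+c["cx"],c["fy"]*p[1]/p[2]+c["cy"]])
E
python3 - <<'E'
import pickle
from h import *
C={n:read_camera(n) for n in ["scene","side"]}
pickle.dump(C,open("c0.pkl","wb"))
for n,(x,y,w,h) in {"scene":(100,140,200,150),"side":(150,140,200,150)}.items():
    im=C[n]["img"][y:y+h,x:x+w,::-1]
    cv2.imwrite(f"pics/{n}1.png",cv2.resize(im,None,fx=4,fy=4,interpolation=cv2.INTER_CUBIC))
E
```

```text
(no output)
```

View pics/scene1.png

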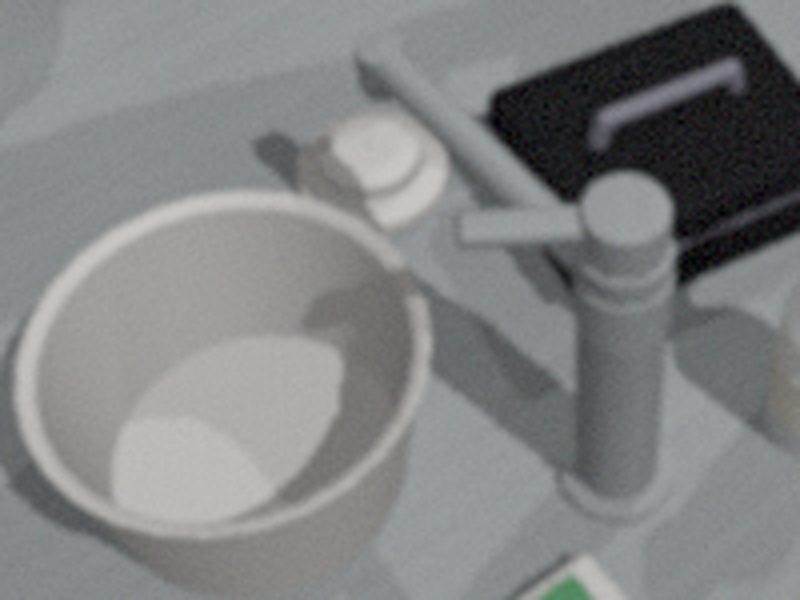

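View pics/side1.png

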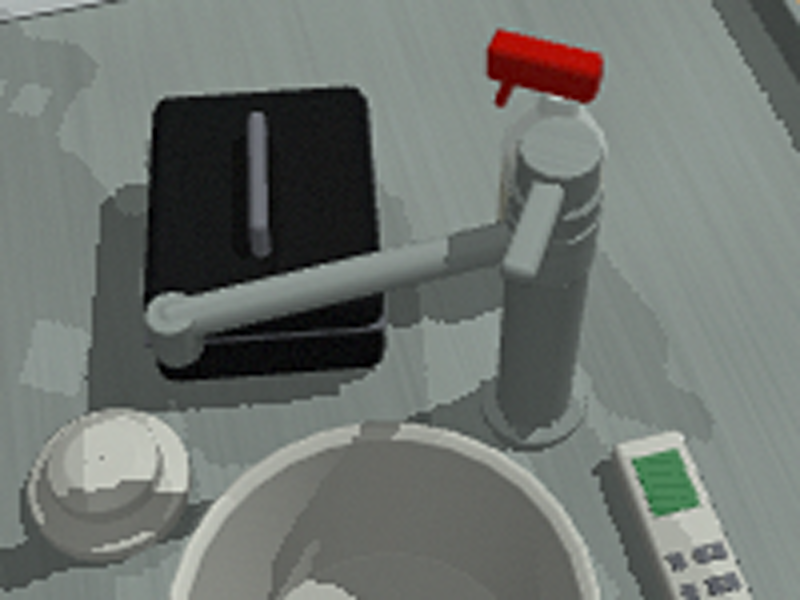

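Run:
```python
import pickle
from h import *
from scipy.optimize import least_squares
C=pickle.load(open("c0.pkl","rb"));S,D=C["scene"],C["side"]
s=lambda x,y:(100+x/4-.375,140+y/4-.375); d=lambda x,y:(150+x/4-.375,140+y/4-.375)
for n,a,b,z in [("hub",(627,210),(560,143),256),("levend",(462,225),(522,262),248),("spoutend",(376,52),(173,307),197)]:
    print(n,onz(S,*s(*a),z).round(1),onz(D,*d(*b),z).round(1))
# foot ellipse
print("foot",onz(S,*s(614,490),6).round(1),onz(D,*d(536,408),6).round(1))
# tub: scene rim points by hand (outer)
ps=[(14,390),(40,300),(100,238),(180,202),(250,190),(320,202),(400,257),(432,345),(405,425),(330,500),(240,533),(160,530),(80,490),(35,445)]
P=np.array([onz(S,*s(*p),120)[:2] for p in ps])
f=least_squares(lambda q:np.hypot(P[:,0]-q[0],P[:,1]-q[1])-q[2],[500,0,110]);print("tub scene",f.x,f.fun.round(1))
# side: brightness edges
im=D["img"];cv2.imwrite("pics/side2.png",cv2.resize(im[235:360,180:310,::-1],None,fx=4,fy=4,interpolation=cv2.INTER_CUBIC))
```

```text
hub [650.  -32.9 256. ] [649.1 -30.5 256. ]
levend [604.1 -95.6 248. ] [609.6 -91.8 248. ]
spoutend [444.1 -42.4 197. ] [440.6 -36.5 197. ]
foot [658.9 -43.1   6. ] [649.  -39.5   6. ]
tub scene [ 510.89780642 -192.05733246  108.59237235] [ 2.2  1.8  1.  -1.1  0.1 -0.9 -1.2  0.8  0.1  1.4  1.4 -0.6 -3.8 -1.2]
```

View pics/side2.png

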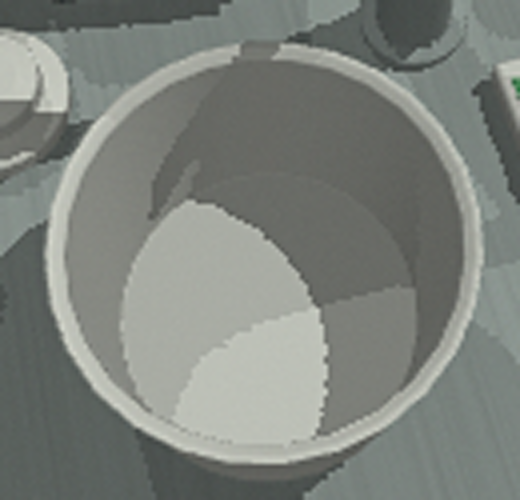

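Run:
```python
import pickle
from h import *
from scipy.optimize import least_squares
C=pickle.load(open("c0.pkl","rb"));D=C["side"]
ps=[(46,250),(62,170),(110,105),(170,63),(250,42),(330,52),(400,88),(450,140),(482,220),(478,290),(445,365),(390,425),(300,462),(200,450),(110,395),(60,320)]
P=np.array([onz(D,180+p[0]/4-.375,235+p[1]/4-.375,120)[:2] for p in ps])
f=least_squares(lambda q:np.hypot(P[:,0]-q[0],P[:,1]-q[1])-q[2],[500,0,110]);print(f.x,f.fun.round(1))
for ax in [(650,-32)]:
  for t in [f.x[:2],(510.9,-192)]:
    v=np.array(t)-ax;print(np.hypot(*v),np.arctan2(v[1],v[0]))
```

```text
[ 512.10047704 -192.89095596  108.63565783] [ 0.6  1.8  0.6  0.6  0.2 -1.1 -1.4 -0.4  0.9  0.2 -0.2  1.4  1.6 -1.4
 -2.2 -1. ]
211.90134058553085 -2.2793974790713802
212.01134403611522 -2.2864315908684096
```

Estimates:
- Tap axis is at about (650,-32).
- Spout direction is about -3.105 rad. The tub direction is -2.283 rad at 212 mm, so the spout needs about +0.82 rad.
- Lever direction is about -2.17 rad.

Next I lift, yaw and close the fingers.

Emit:
play_rows:
  moves:
    - [0,0,-0.015,0,0,-0.13,0]
    - [0,0,-0.015,0,0,-0.13,0]
    - [0,0,-0.015,0,0,-0.13,0]
    - [0,0,-0.015,0,0,-0.13,0]
    - [0,0,-0.015,0,0,-0.13,0]
    - [0,0,-0.015,0,0,-0.13,0]
    - [0,0,-0.015,0,0,-0.13,0]
    - [0,0,0,0,0,0,0]

```text
t: 1.05
eef_pos: [272.5, 561.8, 335.7]
tcp_rot: [-3.14, -0.004, -2.648]
ft_force: [-0.0, 0.5, -0.7]
opening: 0.383
```

```bash
cat >> h.py <<'E'
from scipy.spatial.transform import Rotation as Ro
def to(X):
    s=state();R=Ro.from_euler("xyz",s["tcp_rot"]).as_matrix()
    print("t",round(s["t"],2),"tcp",s["eef_pos"].round(1),"rot",s["tcp_rot"].round(3),"q",s["joints"].round(2),"f",s["ft_force"].round(1))
    print("tool shift",(R.T@(np.array(X)-s["eef_pos"])).round(1))
E
python3 -c "
from h import *
to([651,-112,330])"
```

```text
t 1.05 tcp [272.5 561.8 335.7] rot [-3.14  -0.004 -2.648] q [ 1.01  0.41  1.41 -0.    1.33 -1.05] f [-0.   0.5 -0.7]
tool shift [ -13.7 -772.7    7.3]
```

Emit:
play_rows:
  moves:
    - [0,-0.05,0,0,0,0,0]
    - [0,-0.05,0,0,0,0,0]
    - [0,-0.05,0,0,0,0,0]
    - [0,-0.05,0,0,0,0,0]
    - [0,-0.05,0,0,0,0,0]
    - [0,-0.05,0,0,0,0,0]
    - [0,-0.05,0,0,0,0,0]
    - [0,-0.05,0,0,0,0,0]

```text
t: 1.85
eef_pos: [454.9, 206.6, 329.2]
tcp_rot: [-3.139, -0.01, -2.673]
ft_force: [1.6, -0.8, -0.1]
opening: 0.003
```

Emit:
play_rows:
  moves:
    - [0,-0.05,0,0,0,0,0]
    - [0,-0.05,0,0,0,0,0]
    - [0,-0.05,0,0,0,0,0]
    - [0,-0.05,0,0,0,0,0]
    - [0,-0.05,0,0,0,0,0]
    - [0,-0.05,0,0,0,0,0]
    - [0,-0.05,0,0,0,0,0]
    - [0,0,0,0,0,0,0]

```text
t: 2.65
eef_pos: [606.1, -114.5, 322.1]
tcp_rot: [3.141, -0.015, -2.714]
ft_force: [-1.3, 0.6, -0.6]
opening: 0.005
```

```bash
python3 -c "
from h import *
to([651,-112,330])"
```

```text
t 2.65 tcp [ 606.1 -114.5  322.1] rot [ 3.141 -0.015 -2.714] q [-0.29  0.41  1.44 -0.01  1.3  -2.29] f [-1.3  0.6 -0.6]
tool shift [-41.8 -16.4  -8.6]
```

Emit:
play_rows:
  moves:
    - [-0.021,-0.009,0,0,0,0,0]
    - [-0.022,-0.009,0,0,0,0,0]
    - [0,0,0.02,0,0.005,0,0]
    - [0,0,0.02,0,0.005,0,0]
    - [0,0,0.02,0,0,0,0]
    - [0,0,0.018,0,0,0,0]
    - [0,0,0,0,0,0,0]

```text
t: 3.35
eef_pos: [650.2, -112.2, 233.8]
tcp_rot: [3.136, -0.031, -2.743]
ft_force: [-0.6, -0.3, 0.7]
opening: 0.003
```

```bash
python3 -c "
from h import *
to([588,-60,242])
for n in ['scene','side']:
    c=read_camera(n); cv2.imwrite(f'pics/{n}3.png',cv2.resize(c['img'][100:300,100:360,::-1],None,fx=3,fy=3))"
```

```text
t 3.35 tcp [ 650.2 -112.2  233.8] rot [ 3.136 -0.031 -2.743] q [-0.27  0.55  1.44 -0.02  1.18 -2.23] f [-0.6 -0.3  0.7]
tool shift [37.3 72.3 -6.7]
```

View pics/scene3.png

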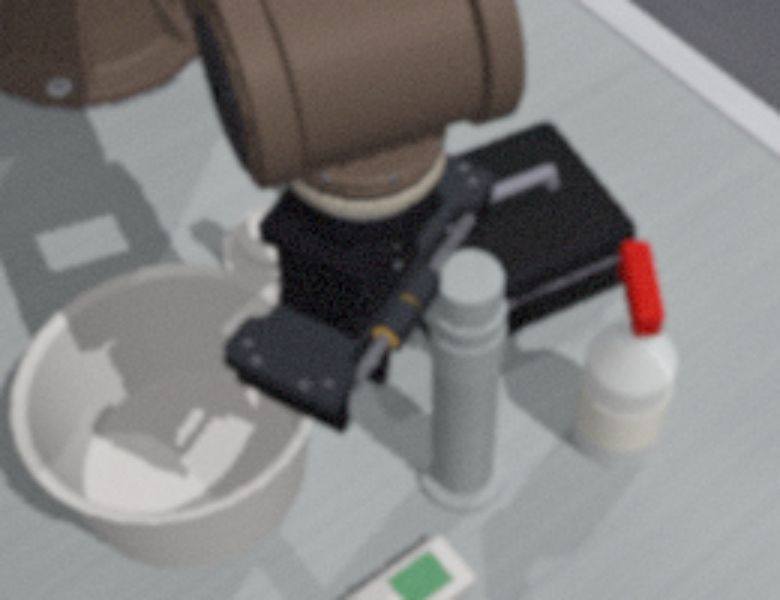

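View pics/side3.png

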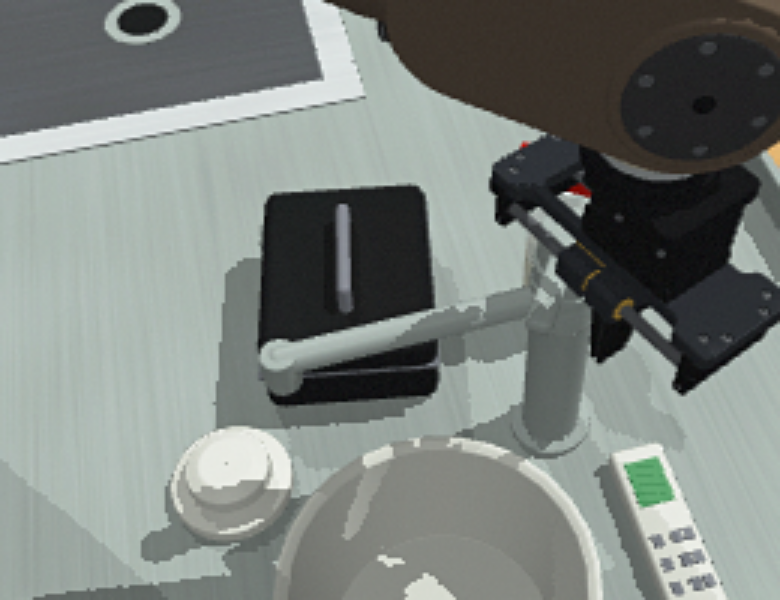

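Emit:
play_rows:
  moves:
    - [0,0,-0.006,0,-0.01,0,0]
    - [0.003,0.009,-0.001,0,0,0,0]
    - [0.003,0.009,-0.001,0,0,0,0]
    - [0.003,0.008,-0.001,0,0,0,0]
    - [0.006,0.008,-0.001,0,0,0,0]
    - [0.006,0.008,-0.001,0,0,0,0]
    - [0.006,0.008,-0.001,0,0,0,0]

```text
t: 4.15
eef_pos: [605.6, -74.4, 254.1]
tcp_rot: [-3.139, -0.01, -2.744]
ft_force: [3.2, -1.2, -0.0]
opening: 0.003
```

```bash
python3 -c "
from h import *
to([590,-54,242])
for n in ['side']:
    c=read_camera(n); cv2.imwrite(f'pics/{n}4.png',cv2.resize(c['img'][100:300,100:360,::-1],None,fx=3,fy=3))"
```

```text
t 4.15 tcp [605.6 -74.4 254.1] rot [-3.139 -0.01  -2.744] q [-0.23  0.45  1.56 -0.01  1.14 -2.19] f [ 3.2 -1.2 -0. ]
tool shift [ 6.4 24.9 12.1]
```

View pics/side4.png

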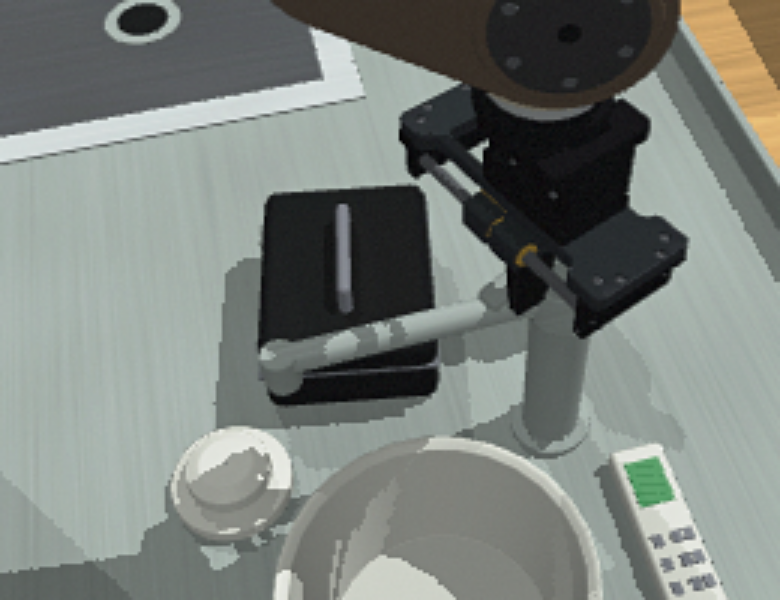

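The lever is being pushed at about 3 N, but the tool has risen to z=254. I'll come down 10 mm and carry on.

Emit:
play_rows:
  moves:
    - [0,0,0.01,0,0,0,0]
    - [0.002,0.006,0.001,0,0,0,0]
    - [0.002,0.006,0,0,0,0,0]
    - [0.001,0.006,0,0,0,0,0]

```text
t: 4.6
eef_pos: [592.4, -59.0, 242.9]
tcp_rot: [-3.137, -0.009, -2.745]
ft_force: [2.9, -3.9, -0.2]
opening: 0.005
```

Emit:
play_rows:
  moves:
    - [0.001,0.006,0,0,0,0,0]
    - [0,0.006,0,0,0,0,0]

```text
t: 4.8
eef_pos: [587.3, -49.6, 243.0]
tcp_rot: [-3.132, -0.009, -2.745]
ft_force: [14.9, -39.6, -9.0]
opening: 0.006
```

```bash
python3 -c "
from h import *
to([590,-54,242])
for n in ['side','scene']:
    c=read_camera(n); cv2.imwrite(f'pics/{n}5.png',cv2.resize(c['img'][140:290,150:350,::-1],None,fx=4,fy=4))"
```

```text
t 4.8 tcp [587.3 -49.6 243. ] rot [-3.132 -0.009 -2.745] q [-0.19  0.43  1.63 -0.01  1.09 -2.15] f [ 14.9 -39.6  -9. ]
tool shift [-0.8 -5.1  1. ]
```

View pics/side5.png

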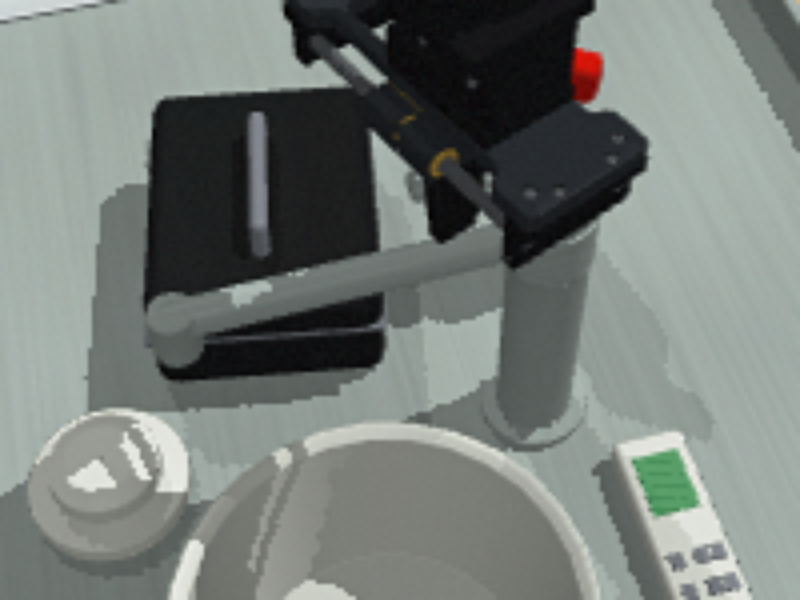

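The force jumped to about 42 N at lever angle ~-3.15 rad, so it's at the hard stop. I'll back off and rise, then look.

Emit:
play_rows:
  moves:
    - [0,-0.01,0,0,0,0,0]
    - [0,-0.02,0,0,0,0,0]
    - [0,0,-0.04,0,0,0,0]
    - [0,0,-0.04,0,0,0,0]
    - [0.04,0,0,0,0,0,0]
    - [0.05,0,0,0,0,0,0]
    - [0.03,0,0,0,0,0,0]
    - [0,0,0,0,0,0,0]

```text
t: 5.7
eef_pos: [485.5, -127.0, 325.9]
tcp_rot: [-3.141, -0.016, -2.743]
ft_force: [1.4, 1.1, 0.7]
opening: 0.002
```

```bash
python3 -c "
from h import *
to([500,45,330])
for n in ['side','scene']:
    c=read_camera(n); cv2.imwrite(f'pics/{n}6.png',cv2.resize(c['img'][140:290,150:350,::-1],None,fx=4,fy=4,interpolation=cv2.INTER_CUBIC))"
```

```text
t 5.7 tcp [ 485.5 -127.   325.9] rot [-3.141 -0.016 -2.743] q [-0.38  0.23  1.7  -0.01  1.22 -2.35] f [1.4 1.1 0.7]
tool shift [-80.  152.9  -5.5]
```

View pics/side6.png

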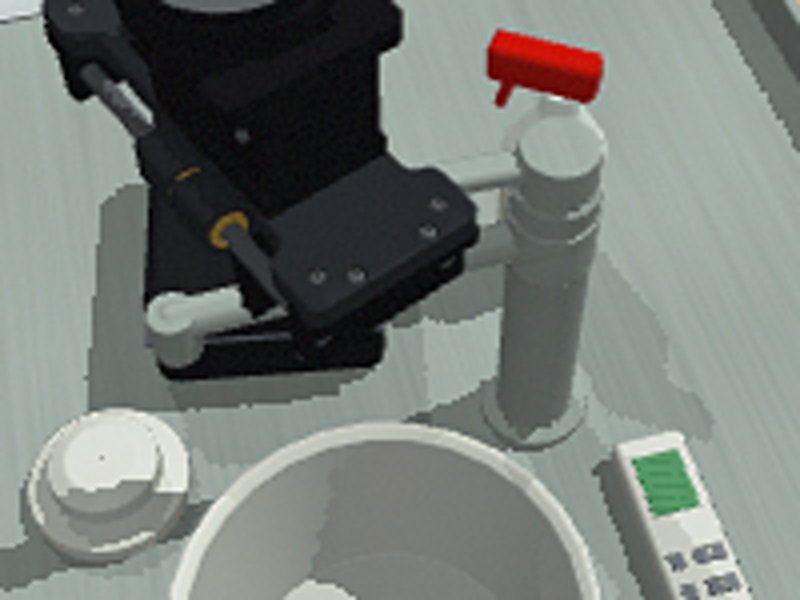

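View pics/scene6.png

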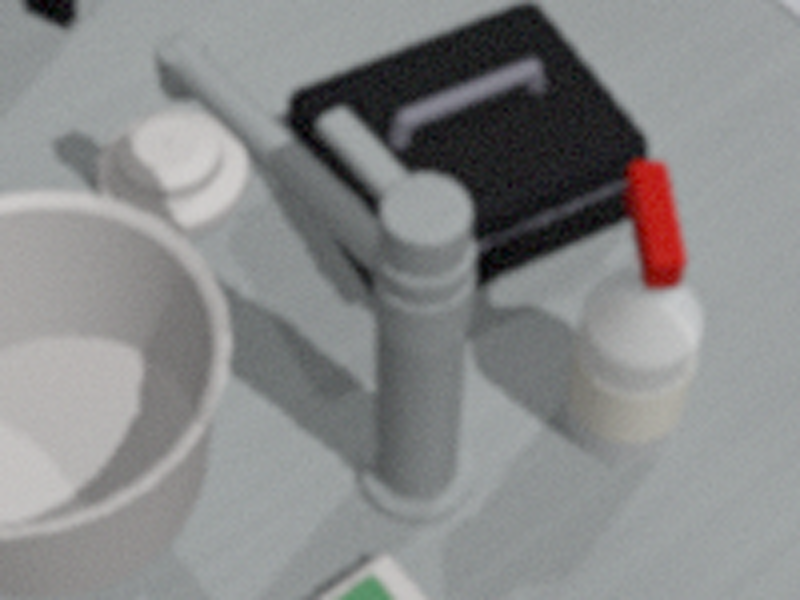

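```bash
python3 -c "
from h import *
import pickle
C=pickle.load(open('c0.pkl','rb'));S=C['scene']
A=np.array([649.5,-31.7])
p=onz(S,150+332/4-.4,140+124/4-.4,248);print('lever tip',p, np.arctan2(*(p[:2]-A)[::-1]))
to([480,10,326])
R=Ro.from_euler('xyz',[3.14159,0,-2.743]).as_matrix()
last=None
for th in np.linspace(-3.105,-2.285,9):
    u=np.array([np.cos(th),np.sin(th)]);n=np.array([-u[1],u[0]])
    P=A+170*u-23*n
    print(round(th,3),P.round(1), None if last is None else (R.T@np.append(P-last,0)).round(1)); last=P
"
```

```text
lever tip [574.48804632 -31.79437313 248.        ] -3.140334546392266
t 5.8 tcp [ 487.9 -126.4  325.8] rot [-3.14  -0.015 -2.743] q [-0.38  0.23  1.7  -0.01  1.22 -2.34] f [ 0.4 -0.4 -0.8]
tool shift [-45.7 128.8  -1.1]
-3.105 [478.8 -14.9] None
-3.002 [478.  -32.5] [  7.6 -15.9  -0. ]
-2.9 [478.9 -50. ] [  5.9 -16.6  -0. ]
-2.798 [481.7 -67.4] [  4.2 -17.1  -0. ]
-2.695 [486.2 -84.4] [  2.4 -17.4  -0. ]
-2.593 [ 492.5 -100.8] [  0.6 -17.6  -0. ]
-2.49 [ 500.4 -116.5] [ -1.2 -17.5  -0. ]
-2.388 [ 509.8 -131.3] [ -3.  -17.3  -0. ]
-2.285 [ 520.8 -145.1] [ -4.7 -16.9  -0. ]
```

Emit:
play_rows:
  moves:
    - [-0.015,0.045,0,0,0,0,0]
    - [-0.015,0.045,0,0,0,0,0]
    - [-0.015,0.045,0,0,0,0,0]
    - [0,0.01,0,0,0,0,0]
    - [0,0,0,0,0,0,0]

```text
t: 6.3
eef_pos: [477.6, 30.3, 323.2]
tcp_rot: [3.14, -0.017, -2.743]
ft_force: [0.0, -0.3, 0.3]
opening: 0.001
```

```bash
python3 -c "
from h import *
to([480,12,194])"
```

```text
t 6.3 tcp [477.6  30.3 323.2] rot [ 3.14  -0.017 -2.743] q [-0.07  0.19  1.76 -0.01  1.21 -2.04] f [ 0.  -0.3  0.3]
tool shift [  2.7 -18.  129.2]
```

Emit:
play_rows:
  moves:
    - [0,0,0.04,0,0,0,0]
    - [0,0,0.04,0,0,0,0]
    - [0,0,0.03,0,0,0,0]
    - [0,0,0.01,0,0,0,0]
    - [0,0,0,0,0,0,0]

```text
t: 6.8
eef_pos: [480.5, 27.1, 199.7]
tcp_rot: [3.141, -0.015, -2.743]
ft_force: [0.8, -0.9, 0.4]
opening: 0.006
```

```bash
python3 -c "
from h import *
to([479,-15,194])"
```

```text
t 6.8 tcp [480.5  27.1 199.7] rot [ 3.141 -0.015 -2.743] q [-0.08  0.33  1.93 -0.01  0.9  -2.04] f [ 0.8 -0.9  0.4]
tool shift [ 17.6 -38.2   5.9]
```

Emit:
play_rows:
  moves:
    - [0.005,-0.01,0.005,0,0,0,0]
    - [0.005,-0.01,0,0,0,0,0]
    - [0.005,-0.01,0,0,0,0,0]
    - [0.004,-0.008,0,0,0,0,0]
    - [0.004,-0.009,0,0,0,0,0]
    - [0.004,-0.009,0,0,0,0,0]
    - [0.003,-0.009,0,0,0,0,0]
    - [0.003,-0.009,0,0,0,0,0]

```text
t: 7.6
eef_pos: [481.0, -61.7, 199.4]
tcp_rot: [-3.139, -0.008, -2.744]
ft_force: [0.9, 2.9, -0.2]
opening: 0.004
```

```bash
python3 -c "
from h import *
to([486,-84.4,194])
for n in ['side','scene']:
    c=read_camera(n); cv2.imwrite(f'pics/{n}7.png',cv2.resize(c['img'][140:290,150:350,::-1],None,fx=3,fy=3,interpolation=cv2.INTER_CUBIC))"
```

```text
t 7.6 tcp [481.  -61.7 199.4] rot [-3.139 -0.008 -2.744] q [-0.26  0.33  1.93 -0.01  0.89 -2.22] f [ 0.9  2.9 -0.2]
tool shift [  4.1 -22.9   5.4]
```

View pics/side7.png

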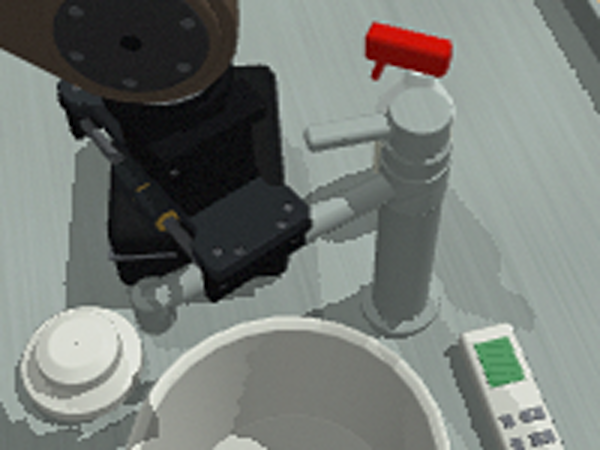

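View pics/scene7.png

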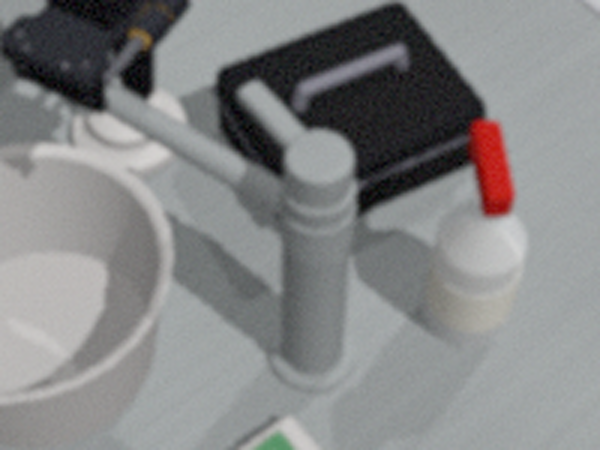

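The spout is turning under a ~3 N push and the lever stays shut. I'll continue along the arc.

Emit:
play_rows:
  moves:
    - [0.002,-0.009,0.004,0,0,0,0]
    - [0.002,-0.009,0,0,0,0,0]
    - [0.001,-0.009,0,0,0,0,0]
    - [0,-0.009,0,0,0,0,0]
    - [0,-0.009,0,0,0,0,0]
    - [-0.001,-0.009,0,0,0,0,0]
    - [-0.001,-0.009,0,0,0,0,0]
    - [0,0,0,0,0,0,0]

```text
t: 8.5
eef_pos: [504.7, -126.3, 195.0]
tcp_rot: [-3.139, -0.008, -2.744]
ft_force: [-0.1, -0.4, 0.3]
opening: 0.003
```

```bash
python3 -c "
from h import *
to([520.8,-145,194])
for n in ['side','scene']:
    c=read_camera(n); cv2.imwrite(f'pics/{n}8.png',cv2.resize(c['img'][140:290,100:300,::-1],None,fx=4,fy=4,interpolation=cv2.INTER_CUBIC))"
```

```text
t 8.5 tcp [ 504.7 -126.3  195. ] rot [-3.139 -0.008 -2.744] q [-0.37  0.39  1.85 -0.01  0.91 -2.33] f [-0.1 -0.4  0.3]
tool shift [ -7.6 -23.5   1. ]
```

View pics/scene8.png

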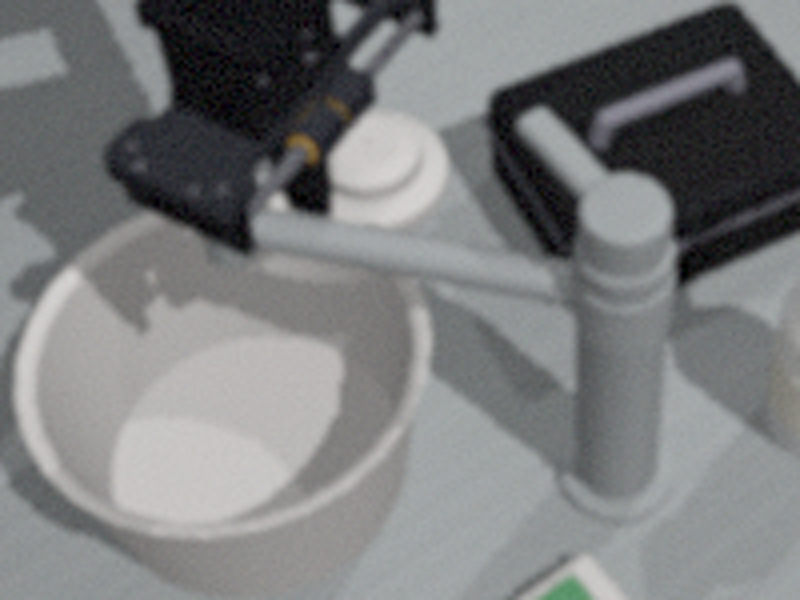

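View pics/side8.png

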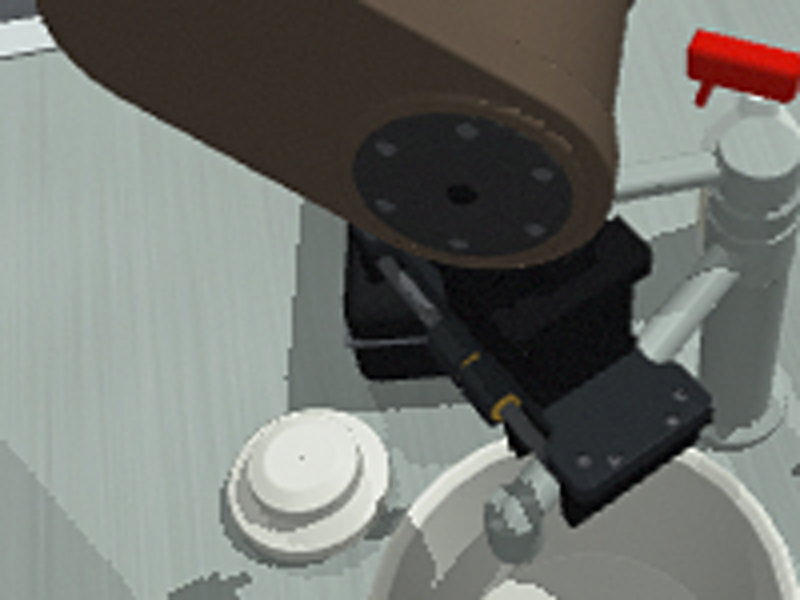

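```bash
python3 -c "
from h import *
import pickle
C=pickle.load(open('c0.pkl','rb'));S,D=C['scene'],C['side']
A=np.array([649.5,-31.7])
for c,a,z in [(S,(300,235),185),(S,(420,259),185),(D,(513,505),197),(D,(690,305),185)]:
    p=onz(c,100+a[0]/4-.4,140+a[1]/4-.4,z)[:2];print(p,np.hypot(*(p-A)),np.arctan2(*(p-A)[::-1]))
"
```

```text
[ 516.69780944 -139.70320039] 171.17567908572332 -2.45881625581365
[ 567.47654121 -100.03249486] 106.75756481461283 -2.447001084442845
[ 486.47477779 -165.21885937] 210.72377389654636 -2.4553688257698956
[602.00918704 -70.75316062] 61.48598759590438 -2.453382879707555
```

Emit:
play_rows:
  moves:
    - [-0.002,-0.009,0,0,0,0,0]
    - [-0.002,-0.009,0,0,0,0,0]
    - [-0.002,-0.006,0,0,0,0,0]
    - [0,0,0,0,0,0,0]
    - [0,0,0,0,0,0,0]

```text
t: 9.1
eef_pos: [520.0, -146.3, 194.9]
tcp_rot: [-3.14, -0.009, -2.743]
ft_force: [-1.2, 2.1, 0.7]
opening: 0.006
```

```bash
python3 -c "
from h import *
to([522.9,-149.6,195])
for n in ['side','scene']:
    c=read_camera(n); cv2.imwrite(f'pics/{n}9.png',cv2.resize(c['img'][140:290,100:300,::-1],None,fx=4,fy=4,interpolation=cv2.INTER_CUBIC))"
```

```text
t 9.1 tcp [ 520.  -146.3  194.9] rot [-3.14  -0.009 -2.743] q [-0.39  0.41  1.8  -0.01  0.93 -2.36] f [-1.2  2.1  0.7]
tool shift [-1.5 -4.1 -0.2]
```

View pics/scene9.png

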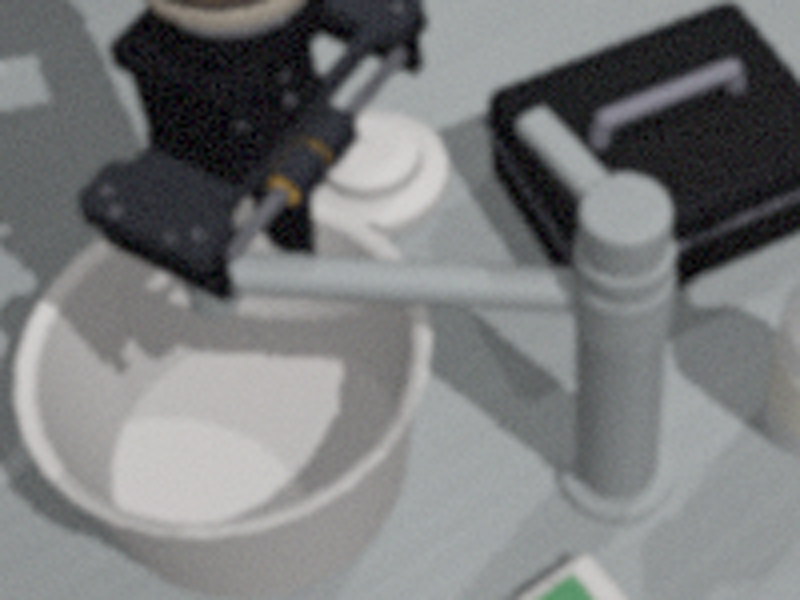

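View pics/side9.png

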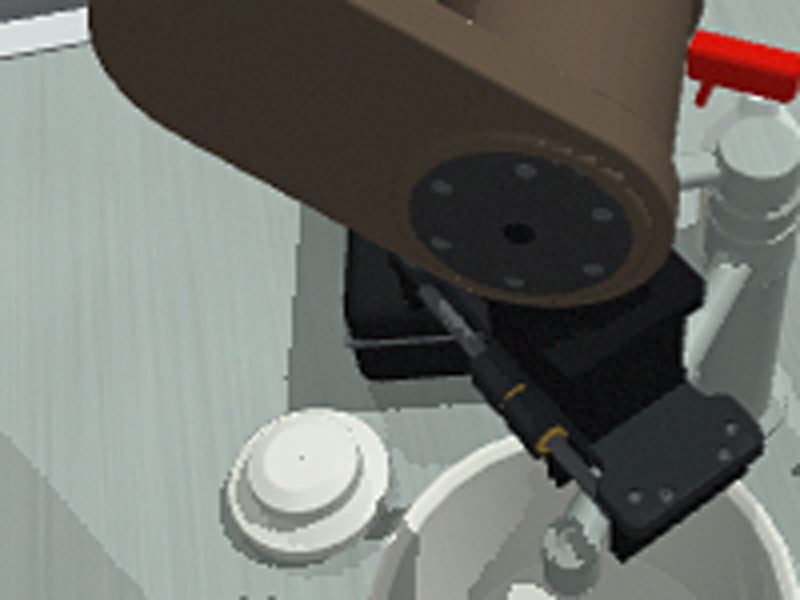

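```bash
python3 -c "
from h import *
import pickle
C=pickle.load(open('c0.pkl','rb'));S,D=C['scene'],C['side']
A=np.array([649.5,-31.7])
for c,a,z in [(S,(300,276),185),(S,(420,283),185),(D,(573,541),197),(D,(718,315),185)]:
    p=onz(c,100+a[0]/4-.4,140+a[1]/4-.4,z)[:2];print(p,np.hypot(*(p-A)),np.arctan2(*(p-A)[::-1]))
"
```

```text
[ 538.6767976  -153.63708002] 164.77388650303115 -2.3084825570960965
[ 579.77720552 -108.60040373] 103.80240923754188 -2.3072807837231233
[ 509.20039212 -190.16895856] 211.65157877307882 -2.2954551642798227
[614.33625258 -80.72993419] 60.335922789874246 -2.192965861899624
```

Emit:
play_rows:
  moves:
    - [-0.001,-0.003,0,0,0,0,0]
    - [0,0,0,0,0,0,0]
    - [0,0.01,0,0,0,0,0]
    - [0,0.02,0,0,0,0,0]
    - [0,0.03,0,0,0,0,0]
    - [0,0,-0.04,0,0,0,0]
    - [0,0,-0.04,0,0,0,0]
    - [0,0,-0.04,0,0,0,0]

```text
t: 10.0
eef_pos: [493.4, -84.5, 313.1]
tcp_rot: [3.136, -0.018, -2.742]
ft_force: [0.7, -0.8, -0.9]
opening: 0.006
```

Emit:
play_rows:
  moves:
    - [0,0.05,0,0,0,0,0]
    - [0,0.05,0,0,0,0,0]
    - [0,0.05,0,0,0,0,0]
    - [0,0.05,0,0,0,0,0]
    - [0,0.05,0,0,0,0,0]
    - [0,0.05,0,0,0,0,0]
    - [0,0.05,0,0,0,0,0]
    - [0,0,0,0,0,0,0]

```text
t: 10.8
eef_pos: [349.7, 239.1, 318.4]
tcp_rot: [-3.142, -0.007, -2.741]
ft_force: [-0.2, -0.5, 1.0]
opening: 0.002
```

```bash
python3 -c "
from h import *
to([522.9,-149.6,195])
for n,x,y in [('side',150,160),('scene',100,140)]:
    c=read_camera(n); cv2.imwrite(f'pics/{n}10.png',cv2.resize(c['img'][y:y+150,x:x+200,::-1],None,fx=4,fy=4,interpolation=cv2.INTER_CUBIC))"
```

```text
t 10.8 tcp [349.7 239.1 318.4] rot [-3.142 -0.007 -2.741] q [ 0.44  0.1   1.88  0.    1.17 -1.53] f [-0.2 -0.5  1. ]
tool shift [  -8.7 -425.5  123.4]
```

View pics/scene10.png

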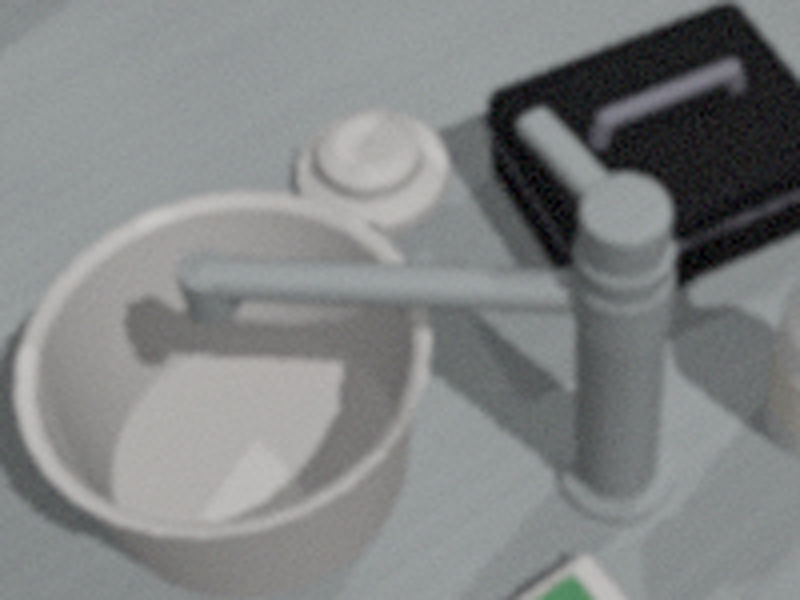

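View pics/side10.png

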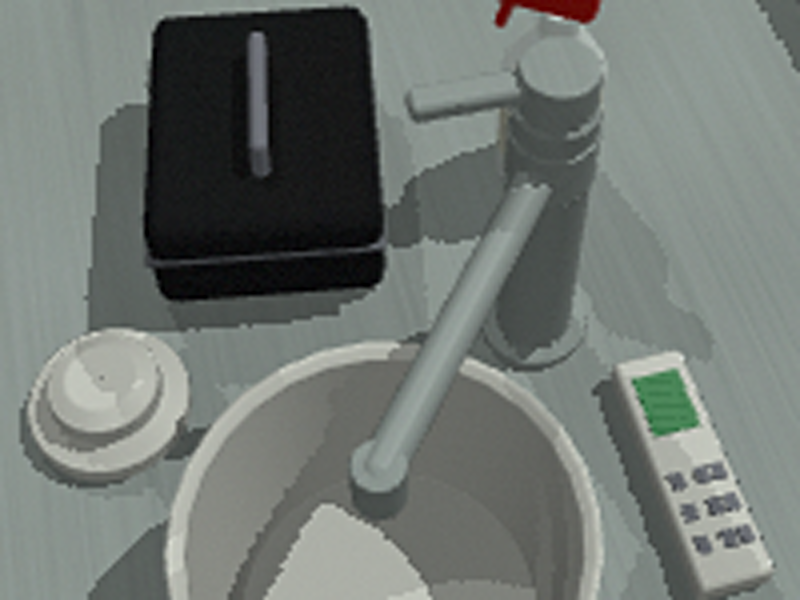

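```bash
python3 -c "
from h import *
import pickle
C=pickle.load(open('c0.pkl','rb'));S,D=C['scene'],C['side']
A=np.array([649.5,-31.7])
for c,o,a,z in [(S,(100,140),(300,278),185),(S,(100,140),(420,285),185),(S,(100,140),(215,307),160),(D,(150,160),(379,467),197),(D,(150,160),(381,493),160),(D,(150,160),(470,303),185)]:
    p=onz(c,o[0]+a[0]/4-.4,o[1]+a[1]/4-.4,z)[:2];print(p.round(1),np.hypot(*(p-A)).round(1),np.arctan2(*(p-A)[::-1]).round(3))
L=[onz(S,100+532/4-.4,140+122/4-.4,248)[:2],onz(D,150+412/4-.4,160+103/4-.4,248)[:2]]
print(L,[np.arctan2(*(p-A)[::-1]) for p in L])
print(state()['t'])
"
```

```text
[ 539.7 -154.3] 164.6 -2.301
[ 580.8 -109.3] 103.7 -2.295
[ 511.1 -191.6] 211.4 -2.284
[ 511.1 -193.8] 213.1 -2.277
[ 512.  -190.1] 209.7 -2.286
[ 578.3 -113.9] 108.8 -2.284
[array([573.45022035, -31.00669751]), array([570.99325065, -29.58742503])] [np.float64(3.1324764761307464), np.float64(3.1146896766089234)]
10.9
```

```bash
python3 -c "
from cell import *
print(job_done())"
```

```text
the job is handed in; nothing more can be done
None
```

The tap's lever is shut and the spout's outlet hangs over the middle of the tub. I handed the job in at about 11 s.

- **Lever:** I pushed it clockwise first, with closed fingers, until the force jumped from about 3–5 N to about 42 N. That jump is the hard stop. After the arm backed away and again at the end, it still pointed at the tap's front, at 3.12–3.14 rad in the world frame.
- **Spout:** I turned it about 0.82 rad with a light push of about 3 N. In the last pictures, with the arm clear, the outlet is at about (511, -191) mm. The tub's centre, measured at the start, is (511.5, -192.5) mm, so they agree within about 2 mm.
- **Disagreements:** Two points on the pipe in the scene view put the spout about 0.015 rad short, roughly 3 mm at the outlet. The nozzle readings in both views and one pipe point in the side view did not show this. An earlier pipe point in the side view was off by about 0.1 rad. It was partly hidden by the gripper, so I ignored it.
- **Everything else:** By eye, the tub, case, alarm, bottle and remote stand where they did in the first pictures. I did not re-measure them.

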